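# Sleeve the swivel pin, then hold out the ball tray beside it

### The job

Slide the bronze spacer sleeve down over the swivel pin standing in the vise until it rests on the pin's shoulder, and let go of it. Then pick up the ball tray by its red grip, bring it across without letting the steel ball get out of its round pocket, and finish still holding it for me: level and still in the air beside the pin, not over it and touching nothing else, its underside some 5 cm above the end of the pin and the ball within about 10 cm of the pin sideways, so that I can lift the ball out and seat it. Leave everything else on the bench where it is.

Things in the scene. Friction and masses are not known exactly. Their poses are not given: they have to be found in the camera images.
- vise: blue drill-press vise clamped to the bench (it does not move), its base 250 mm long (x) and 110 mm wide with lugs 156 mm wide, its jaws 104 mm wide (y) with their top at 75 mm above the bench; screw and T-handle reach to 197 mm from the origin along its own -x. It holds an upright steel swivel pin. Origin on the bench under the pin's axis; z up
- pin_end (a point): centre of the top end of the swivel pin, 152 mm above the bench. The bare upper part of the pin is 20 mm in diameter and 55 mm long, its last 3 mm tapered to 15 mm
- pin_shoulder (a point): centre of the pin's shoulder, 97 mm above the bench, 55 mm below the pin end: a round collar 34 mm in diameter and 12 mm thick, 10 mm above the jaws. The sleeve has to rest on it, and the pin then stands 10 mm out of the sleeve
- sleeve: bronze (yellow) spacer sleeve standing on end: 36 mm outside diameter, 23 mm bore right through, 45 mm high, about 200 g, both ends alike. Origin at the centre of its underside, z along its axis
- tray: ball tray of bare sheet metal, 150 mm (x) by 84 mm (y), walls 14 mm high and 3 mm thick, with a blue insert whose flat top lies 7 mm above the underside and has two round black-bottomed pockets, 34 mm wide and 4 mm deep, at x = +50 and x = -50 mm. A strap handle with a red grip stands over its middle. Tray about 300 g. Origin at the centre of its underside, z up
- tray_grip (a point): centre of the tray's red grip, 64 mm above the tray's underside over its middle: a bar 64 mm long along the tray's x, 18 mm wide along y and 18 mm high, free beneath except for two thin uprights at x = +27 and -27 mm. To be gripped across y from above
- tray_pocket (a point): middle of the pocket that holds the ball, at x = +50 mm on the tray, 15.5 mm above the tray's underside: where the ball's centre is when it lies mid-pocket
- ball_center (a point): centre of the steel ball, 25 mm in diameter, 65 g. It lies loose in the pocket and can roll about 8 mm each way before it meets the pocket's 4 mm rim; tilting the tray past some 40 degrees, or jerking it, sends it over the rim
- old_bush: bystander: dark steel bush standing on end, 46 mm in diameter, 30 mm high, 32 mm bore; origin at the centre of its underside
- bearing: bystander: steel taper roller bearing lying flat, 62 mm in diameter, 21 mm high; origin at the centre of its underside
- grease_tin: bystander: green and yellow grease tin, 84 mm in diameter, 80 mm high; origin at the centre of its underside
- spray_can: bystander: red and yellow spray can, 61 mm in diameter, 190 mm high; origin at the centre of its underside
- wrench: bystander: steel wrench lying flat, 200 mm long along its x
- screwdriver: bystander: screwdriver with an orange handle lying flat, 200 mm long along its x
- hammer: bystander: hammer with a wooden handle lying flat, 280 mm long along its x

How it is judged:
By the outcome, as a careful person would: the job done as asked, in the order asked, and still so for the second after the job is handed in, while the arm keeps its last pose, push and grip.
It also fails if it takes over 72 s, if anything falls off the work surface, if the arm or the gripper's body presses on something with over 40 N, if the wrist force passes 120 N, or if a joint passes its speed limit or range.

### The arm

A 7-joint arm with a two-finger parallel gripper is mounted at the origin on the work surface. World frame = base frame: x ahead of the robot, y to its left, z up, the work surface at z = 0. Lengths are in m, angles in rad, forces in N, time in s.
With the tool pointing down it reaches from about 0.425 to 0.925 m from the base axis. Payload 6.8 kg.
Tool frame: the origin (TCP) lies between the finger pads; the fingertips stand r.tcp_to_tips ahead of it and the grasp point (between the pads) lies 3 mm ahead of it (r.tcp_to_tips is the distance from the TCP to the fingertips, in m); z points along the fingers, y is the line along which they close (so a half turn about z gives the same grasp; the last joint's range is limited). The gripper opens to 85 mm and grips with 20 to 120 N. Pads are 22 mm wide; open, the fingers measure 114 mm over their backs; the gripper's body (76 mm by 85 mm) begins 54 mm behind the grasp point. The pads swing forward as they close: fully open they stand 13 mm farther back than shut.
Start: joints at [-1.38, 0.477, 0.022, 1.555, -0.011, 1.109, -0.083], TCP at [0.199, 0.645, 0.253] pointing down, gripper open.
Joint ranges: [-2.96, 2.96], [-0.34, 2.1], [-1.41, 1.46], [0.24, 2.44], [-1.37, 4.51], [0.17, 1.92], [-2.96, 2.96]. Speed limits (rad/s): [2.39, 2.39, 3.14, 3.14, 3.14, 3.14, 3.14].

### API

Orientations are given as a rotation vector (axis times angle).
In Python, from bench import r gives the robot as it stands. The module is installed in compiled form; this text tells all that it offers.
- The arm moves only by the tool step_arm, never from a script. Its argument "moves" is a list of rows, each an object of numbers: "rx", "ry", "rz": the turn, a rotation vector about the tool's x, y, z in degrees; "dx", "dy", "dz": the shift along the tool's x, y, z in mm; "gripper": the opening, from -1 (shut) to 1 (fully open). In form: [{"rx": .., "ry": .., "rz": .., "dx": .., "dy": .., "dz": .., "gripper": ..}, ...]. A call has 1 to 20 rows; each row shifts and turns the commanded pose from where the row before left it, along the tool's axes as they then stand; what a row does not reach is not made up. A row lasts 1/8 s, in which the tool goes at most 62.5 mm and 10.7 degrees, less where a joint would pass 70% of its speed; a pose out of reach is approached as far as the arm can. A call is refused whole if a number of a shift passes 62.5 or a number of a turn 10.7, either way. A call with a gripper value outside its range is refused whole. The fingers move at their own pace and stop on an object; "grip_force" is the grip in N (left out, the last holds). Time passes only in rows, so rows that do not move let the fingers close. It gives the time, the measured TCP pose, the force, the opening and the grip force at its end, in the units of the state.
- r.get_obs(): the state, without advancing time (a new reading comes with each control period).
- r.grab_frame(name): name is "side" or "top"; returns the picture (400x640x3 uint8, blue, green, red); there is no depth.
- r.camera_info(name): a dict with "mtx" (3x3 intrinsics, pixels), "D" ([k1, k2, p1, p2, k3] as OpenCV has them; the pictures are not rectified), "rvec" (rotation vector, rad) and "tvec" (3), from world to camera coordinates, as OpenCV has them. Camera axes: x right, y down, z forward; pixel columns grow to the right and rows downward; lengths in m; the calibration is good to about 2 mm. A picture is of the moment at which its call begins. camera_info takes no time and is no camera call.
- r.hand_in(): hands the job in; it is judged then, once.
The state is a dict: "clock": time; "joints": joint angles; "qvel": joint speeds; "tau": joint torques, N m; "tcp_pos": TCP position; "orientation": TCP orientation; "contact_force": force on the tool from outside, world axes, zero at the start; "moment": the same for the moment, N m; "grip_width": finger opening in m; "gripper_force": force on a finger pad.
Only numpy, scipy, OpenCV 4.12 (cv2) and the standard library are available. Lean on these libraries where they do the work, as an engineer would, in place of code of your own. Each camera call takes 0.05 s, during which the arm holds its last target. There are 200 camera calls.

## Working session

There is one attempt and no reset: what is moved stays moved. The work goes in short steps, Python scripts to look and compute and a tool call to move; the robot and the scene stay as the last step left them, time stands still between calls to the robot, and variables do not carry over. Pictures are saved under pics/ and viewed, at most 10 in all, crops included, and the job is handed in when it is done.

Besides the shell and the picture viewer there is one more tool, called after "Request:" as a command line: name --argument value ..., lists and objects as JSON in quotes. step_arm: Moves the arm, as the interface text tells. Its arguments: {"type":"object","properties":{"moves":{"type":"array","items":{"type":"object","properties":{"rx":{"type":"number"},"ry":{"type":"number"},"rz":{"type":"number"},"dx":{"type":"number"},"dy":{"type":"number"},"dz":{"type":"number"},"gripper":{"type":"number"}}}},"grip_force":{"type":"number"}},"required":["moves"]}

```bash
mkdir -p pics; cat > h.py <<'E'
import numpy as np, cv2
from bench import r
from scipy.spatial.transform import Rotation as R
def cam(n):
    c=r.camera_info(n); return np.array(c["mtx"],float),np.array(c["D"],float),np.array(c["rvec"],float).ravel(),np.array(c["tvec"],float).ravel()
def ray(n,u,v):
    K,D,rv,t=cam(n); p=cv2.undistortPoints(np.array([[[u,v]]],float),K,D).ravel()
    M=R.from_rotvec(rv).as_matrix(); o=-M.T@t; d=M.T@np.array([p[0],p[1],1]); return o,d/np.linalg.norm(d)
def onz(n,u,v,z):
    o,d=ray(n,u,v); return o+d*(z-o[2])/d[2]
def proj(n,P):
    K,D,rv,t=cam(n); return cv2.projectPoints(np.array(P,float).reshape(-1,1,3),rv,t,K,D)[0].reshape(-1,2)
E
python3 - <<'E'
from h import *
for n in("side","top"):
    cv2.imwrite(f"pics/{n}0.png",r.grab_frame(n)); o,d=ray(n,320,200); print(n,o,d,r.camera_info(n)["mtx"])
o=r.get_obs();print(o["tcp_pos"],o["orientation"],r.tcp_to_tips,o["clock"],R.from_rotvec(o["orientation"]).as_matrix().round(3))
E
```

```text
side [0.3878843  1.07173724 1.07299753] [ 0.16984537 -0.75046616 -0.63871205] [[450.78774725   0.         320.16190912]
 [  0.         450.78774725 208.13165911]
 [  0.           0.           1.        ]]
top [ 0.5513765  -0.01029288  1.84440776] [ 0.03782518 -0.01284577 -0.9992018 ] [[505.75572345   0.         314.25754187]
 [  0.         505.75572345 201.05821076]
 [  0.           0.           1.        ]]
[0.19857489 0.64461225 0.25241023] [-4.67513282e-01 -3.10649890e+00  2.60435309e-03] 0.022 0.1 [[-0.956  0.294 -0.   ]
 [ 0.294  0.956 -0.002]
 [-0.    -0.002 -1.   ]]
```

View pics/top0.png

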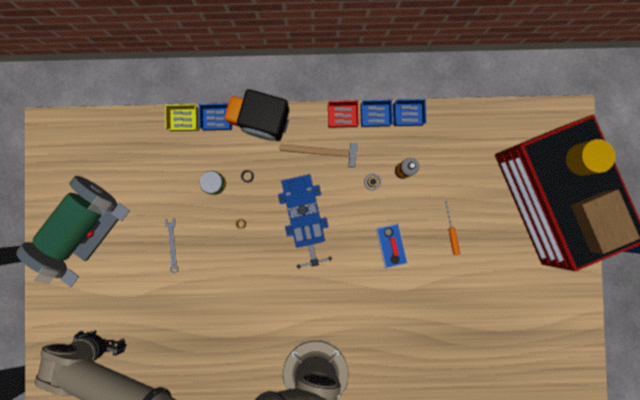

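View pics/side0.png

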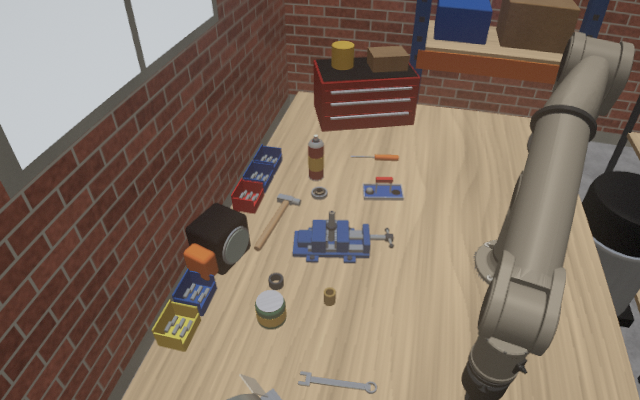

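The top view shows the sleeve at (241,224), the pin around (304,211) and the tray at (392,246) with its red grip. In the side view they are at (330,296), (332,218) and (383,190). Next I'll zoom in on these.

```bash
python3 - <<'E'
from h import *
t=cv2.imread("pics/top0.png");s=cv2.imread("pics/side0.png")
def cr(im,u,v,w=25,h=18): return cv2.resize(im[v-h:v+h,u-w:u+w],(400,288),interpolation=cv2.INTER_CUBIC)
def row(im,l): return np.hstack([cr(im,*p) for p in l])
a=np.vstack([np.hstack([cr(t,304,211,25,18),cr(t,392,246,40,29)]),np.hstack([cr(s,332,225,30,22),cr(s,383,188,30,22)])])
cv2.imwrite("pics/z0.png",a)
def blobs(im,n,lo,hi,box,zs):
    h=cv2.cvtColor(im,cv2.COLOR_BGR2HSV);m=cv2.inRange(h,lo,hi);k=np.zeros_like(m);x0,y0,x1,y1=box;k[y0:y1,x0:x1]=m[y0:y1,x0:x1]
    c=max(cv2.findContours(k,0,2)[0],key=cv2.contourArea);q=cv2.minAreaRect(c)
    u,v=q[0];print(n,q,cv2.contourArea(c),onz(n,u,v,zs).round(4));return c
blobs(t,"top",(0,150,80),(6,255,255),(370,220,415,275),.073)
blobs(s,"side",(0,150,80),(6,255,255),(370,170,400,190),.064)
blobs(t,"top",(100,140,60),(125,255,255),(370,215,415,275),.01)
print(t[218:231,234:249].sum(2)); print(t[224,241],t[224,238])
E
```

```text
top ((394.0577087402344, 247.28846740722656), (17.45433235168457, 3.137857675552368), 78.69007110595703) 33.0 [ 0.4473 -0.2879  0.073 ]
side ((383.5, 178.0), (2.0, 15.0), 90.0) 18.0 [ 0.4536 -0.2913  0.064 ]
top ((391.4869079589844, 245.44424438476562), (38.306827545166016, 20.21272087097168), 76.75948333740234) 428.0 [ 0.4505 -0.2887  0.01  ]
[[435 421 427 415 395 384 370 368 383 393 416 427 431 418 423]
 [398 396 381 369 318 310 295 291 288 309 363 409 414 412 412]
 [385 369 322 296 246 253 276 303 265 239 264 344 394 398 407]
 [388 346 298 221 198 264 328 353 309 252 203 267 346 385 390]
 [389 323 243 172 256 354 398 395 354 294 224 210 316 388 398]
 [387 324 236 171 272 393 427 408 395 328 240 202 303 394 409]
 [402 324 236 161 272 400 435 430 397 324 238 223 341 414 420]
 [423 348 262 197 247 381 430 414 379 287 220 242 366 437 430]
 [430 395 312 226 227 305 375 373 326 259 219 285 400 432 431]
 [452 428 374 309 269 273 317 305 285 265 290 378 441 447 450]
 [440 449 414 373 336 340 346 339 341 351 383 426 452 459 457]
 [431 437 437 409 399 390 403 398 409 421 425 432 445 438 457]
 [414 413 413 411 410 410 414 402 420 416 407 425 419 427 427]]
[109 147 174] [ 65  93 114]
```

View pics/z0.png

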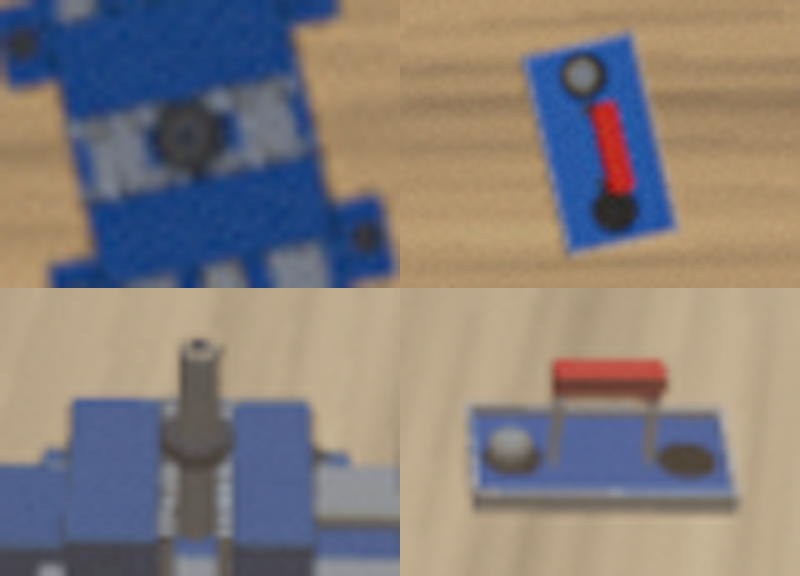

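The zoom shows the pin collar at about (302.8,209.9) in the top view and the pin end at about (332,212) in the side view. The ball is in the far (+x) pocket, at about (388.4,232) in the top view, and the empty pocket is at (395,259).

```bash
cat >> h.py <<'E'
def tri(a,b):
    (o1,d1),(o2,d2)=ray("top",*a),ray("side",*b)
    A=np.stack([d1,-d2],1); s=np.linalg.lstsq(A,o2-o1,rcond=None)[0]
    p,q=o1+s[0]*d1,o2+s[1]*d2; return ((p+q)/2).round(4),np.linalg.norm(p-q).round(4)
E
python3 - <<'E'
from h import *
t=cv2.imread("pics/top0.png");s=cv2.imread("pics/side0.png")
print("collar top",onz("top",302.75,209.9,.097),"end top",onz("top",302.4,209.2,.152)); print("end side",onz("side",332.1,212.1,.152),"tri",tri((302.4,209.2),(332.1,212.1)))
# sleeve
g=t.astype(int).sum(2)[216:232,232:250]; m=(g<320).astype(np.uint8); c=max(cv2.findContours(m,0,1)[0],key=cv2.contourArea)
print("sl top",cv2.fitEllipse(c),cv2.minEnclosingCircle(c),cv2.boundingRect(c))
(x,y),_=cv2.minEnclosingCircle(c); 
for z in(.0,.045): print(onz("top",x+232,y+216,z).round(4))
h=cv2.cvtColor(s,cv2.COLOR_BGR2HSV)[280:312,316:346]; print(h[:,:,1][::2,::2]); print(h[:,:,2][::2,::2])
b,e=onz("top",388.4,232,.0155),onz("top",395,259,.003); print("ball",b,"poc",e,"mid",(b+e)/2,"yaw",np.degrees(np.arctan2(*(b-e)[1::-1])),np.linalg.norm(b-e))
b=onz("side",353+512/6.667,166+(450-288)/6.667,.0155);e=onz("side",353-0+(687-400)/6.667,166+(460-288)/6.667,.003);b=onz("side",353+112/6.667,166+(450-288)/6.667,.0155);print("side ball",b,e,(b+e)/2,np.degrees(np.arctan2(*(b-e)[1::-1])))
cv2.imwrite("pics/z1.png",np.hstack([cv2.resize(t[209:239,221:261],(400,300),interpolation=2),cv2.resize(s[281:311,310:350],(400,300),interpolation=2)]))
E
```

```text
collar top [0.58465083 0.02761558 0.097     ] end top [0.58597202 0.0275423  0.152     ]
end side [0.58326155 0.03860302 0.152     ] tri (array([0.5858, 0.0277, 0.1422]), np.float64(0.0008))
sl top ((8.649080276489258, 7.131152153015137), (8.713081359863281, 10.421377182006836), 86.89209747314453) ((8.800000190734863, 7.5), 5.412123680114746) (4, 3, 11, 9)
[0.5421 0.2564 0.    ]
[0.5423 0.2499 0.045 ]
[[ 65  66  66  66  65  66  66  65  65  66  68  64  63  64  65]
 [ 67  65  66  67  65  65  65  65  67  66  66  63  65  64  65]
 [ 65  66  66  68  65  64  65  66  66  66  64  64  64  66  67]
 [ 65  67  67  67  67  65  64  66  68  67  64  64  65  67  67]
 [ 67  68  67  66  69  89 108 110 100  71  65  64  65  66  67]
 [ 66  66  67  65  91 111 106 103 111 105  66  64  65  66  67]
 [ 68  67  68  66 111 100 107 102 106 109  70  63  65  67  68]
 [ 68  67  66  65 111 108 106 107 113 110  68  63  67  67  67]
 [ 67  69  67  64 102 105 111 112 112 105  67  65  66  68  66]
 [ 68  67  67  64 106 108 104 106 104 102  68  64  66  66  65]
 [ 70  65  65  65 104 106 106 111 106 106  66  66  67  68  68]
 [
[... 934 characters left out ...]
 181 180]
 [176 181 187 189 103 106 106 106 106 103 189 182 180 181 180]
 [178 183 189 186 127 106 106 107 105 112 187 183 180 183 178]
 [179 185 190 186 169 106 105 106 106 163 184 183 181 181 178]
 [182 187 189 181 176 176 177 183 189 192 183 181 180 179 177]
 [184 188 189 178 177 181 186 192 192 190 183 180 182 178 177]
 [185 190 186 175 180 183 189 191 193 186 183 181 181 177 174]]
ball [ 0.49942136 -0.27808462  0.0155    ] poc [ 0.40072618 -0.30114221  0.003     ] mid [ 0.45007377 -0.28961342  0.00925   ] yaw 13.149829758817422 0.10212071150425231
side ball [ 0.49842743 -0.26812628  0.0155    ] [ 0.40066195 -0.29709331  0.003     ] [ 0.44954469 -0.28260979  0.00925   ] 16.50407921852298
```

View pics/z1.png

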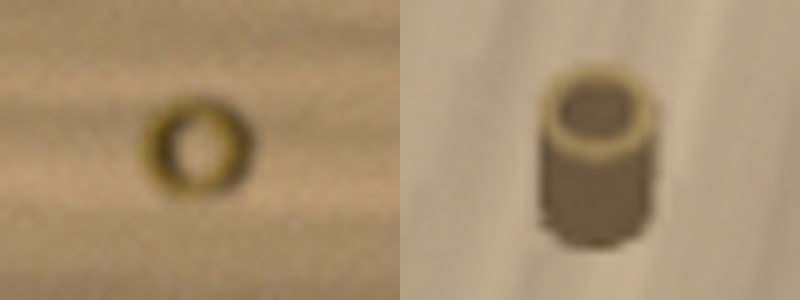

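The outer rim of the sleeve is centred at about (240.2,223.1) in the top view. In the side view its top rim is centred at about (329.3,291.7), after correcting for the half-pixel offset.

```bash
python3 - <<'E'
from h import *
print("sleeve",onz("top",240.2,223.1,.04),onz("side",329.3,291.7,.045),tri((240.2,223.1),(329.3,291.7)))
print("pin",onz("top",301.9,208.7,.152),onz("top",302.25,209.4,.097),onz("side",331.6,211.6,.152),tri((301.9,208.7),(331.6,211.6)))
print("grip",onz("top",394,247.3,.073),onz("side",383.5,178,.066),tri((394,247.3),(383.5,177)))
E
```

```text
sleeve [0.5437348  0.25276915 0.04      ] [0.54382799 0.26164101 0.045     ] (array([0.5445, 0.2536, 0.035 ]), np.float64(0.0017))
pin [0.58768286 0.02917872 0.152     ] [0.5864171  0.02930506 0.097     ] [0.58524803 0.03663775 0.152     ] (array([0.5873, 0.0292, 0.1453]), np.float64(0.0012))
grip [ 0.44725617 -0.28774421  0.073     ] [ 0.45344359 -0.28859415  0.066     ] (array([ 0.4505, -0.2875,  0.0718]), np.float64(0.0066))
```

Request:
step_arm --moves '[{"dx": -44.4,"dy": -27.1,"dz": 9,"gripper": 1},{"dx": -44.4,"dy": -27.1,"dz": 9,"gripper": 1},{"dx": -44.4,"dy": -27.1,"dz": 9,"gripper": 1},{"dx": -44.4,"dy": -27.1,"dz": 9,"gripper": 1},{"dx": -44.4,"dy": -27.1,"dz": 9,"gripper": 1},{"dx": -44.4,"dy": -27.1,"dz": 9,"gripper": 1},{"dx": -44.4,"dy": -27.1,"dz": 9,"gripper": 1},{"dx": -44.4,"dy": -27.1,"dz": 9,"gripper": 1},{"dx": -44.4,"dy": -27.1,"dz": 9,"gripper": 1},{"dx": -44.4,"dy": -27.1,"dz": 9,"gripper": 1},{"gripper": 1},{"gripper": 1}]' --grip_force 40

```text
invalid input at $.moves[0]: expected keys rx, ry, rz, dx, dy, dz, gripper
```

Request:
step_arm --moves '[{"rx": 0,"ry": 0,"rz": 0,"dx": -44.4,"dy": -27.1,"dz": 9,"gripper": 1},{"rx": 0,"ry": 0,"rz": 0,"dx": -44.4,"dy": -27.1,"dz": 9,"gripper": 1},{"rx": 0,"ry": 0,"rz": 0,"dx": -44.4,"dy": -27.1,"dz": 9,"gripper": 1},{"rx": 0,"ry": 0,"rz": 0,"dx": -44.4,"dy": -27.1,"dz": 9,"gripper": 1},{"rx": 0,"ry": 0,"rz": 0,"dx": -44.4,"dy": -27.1,"dz": 9,"gripper": 1},{"rx": 0,"ry": 0,"rz": 0,"dx": -44.4,"dy": -27.1,"dz": 9,"gripper": 1},{"rx": 0,"ry": 0,"rz": 0,"dx": -44.4,"dy": -27.1,"dz": 9,"gripper": 1},{"rx": 0,"ry": 0,"rz": 0,"dx": -44.4,"dy": -27.1,"dz": 9,"gripper": 1},{"rx": 0,"ry": 0,"rz": 0,"dx": -44.4,"dy": -27.1,"dz": 9,"gripper": 1},{"rx": 0,"ry": 0,"rz": 0,"dx": -44.4,"dy": -27.1,"dz": 9,"gripper": 1},{"rx": 0,"ry": 0,"rz": 0,"dx": 0,"dy": 0,"dz": 0,"gripper": 1},{"rx": 0,"ry": 0,"rz": 0,"dx": 0,"dy": 0,"dz": 0,"gripper": 1}]' --grip_force 40

```text
clock: 1.6
tcp_pos: [0.5428, 0.2557, 0.1629]
orientation: [-0.468, -3.105, 0.0]
contact_force: [-0.8, 1.4, 0.3]
grip_width: 0.0856
gripper_force: 0.0
```

Request:
step_arm --moves '[{"rx": 0,"ry": 0,"rz": 0,"dx": 0,"dy": 0,"dz": 35,"gripper": 1},{"rx": 0,"ry": 0,"rz": 0,"dx": 0,"dy": 0,"dz": 35,"gripper": 1},{"rx": 0,"ry": 0,"rz": 0,"dx": 0,"dy": 0,"dz": 35,"gripper": 1},{"rx": 0,"ry": 0,"rz": 0,"dx": 0,"dy": 0,"dz": 26,"gripper": 1},{"rx": 0,"ry": 0,"rz": 0,"dx": 0,"dy": 0,"dz": 0,"gripper": 0},{"rx": 0,"ry": 0,"rz": 0,"dx": 0,"dy": 0,"dz": 0,"gripper": -0.2},{"rx": 0,"ry": 0,"rz": 0,"dx": 0,"dy": 0,"dz": 0,"gripper": -0.4},{"rx": 0,"ry": 0,"rz": 0,"dx": 0,"dy": 0,"dz": 0,"gripper": -0.4},{"rx": 0,"ry": 0,"rz": 0,"dx": 0,"dy": 0,"dz": 0,"gripper": -0.4}]' --grip_force 25

```text
clock: 2.72
tcp_pos: [0.5441, 0.2567, 0.034]
orientation: [0.467, 3.105, 0.004]
contact_force: [-1.6, 1.4, 7.4]
grip_width: 0.0363
gripper_force: 25.0
```

Request:
step_arm --moves '[{"rx": 0,"ry": 0,"rz": 0,"dx": 0,"dy": 0,"dz": 0,"gripper": 0.6},{"rx": 0,"ry": 0,"rz": 0,"dx": 0,"dy": 0,"dz": 0,"gripper": 0.6},{"rx": 0,"ry": 0,"rz": 0,"dx": 0,"dy": 0,"dz": 0,"gripper": 0.6},{"rx": 0,"ry": 0,"rz": -10,"dx": 0,"dy": 0,"dz": 0,"gripper": 0.6},{"rx": 0,"ry": 0,"rz": -10,"dx": 0,"dy": 0,"dz": 0,"gripper": 0.6},{"rx": 0,"ry": 0,"rz": -10,"dx": 0,"dy": 0,"dz": 0,"gripper": 0.6},{"rx": 0,"ry": 0,"rz": -10,"dx": 0,"dy": 0,"dz": 0,"gripper": 0.6},{"rx": 0,"ry": 0,"rz": -10,"dx": 0,"dy": 0,"dz": 0,"gripper": 0.6},{"rx": 0,"ry": 0,"rz": -10,"dx": 0,"dy": 0,"dz": 0,"gripper": 0.6},{"rx": 0,"ry": 0,"rz": -10,"dx": 0,"dy": 0,"dz": 0,"gripper": 0.6},{"rx": 0,"ry": 0,"rz": -10,"dx": 0,"dy": 0,"dz": 0,"gripper": 0.6},{"rx": 0,"ry": 0,"rz": -10,"dx": 0,"dy": 0,"dz": 0,"gripper": 0.6},{"rx": 0,"ry": 0,"rz": 0,"dx": 0,"dy": 0,"dz": 0,"gripper": -0.1},{"rx": 0,"ry": 0,"rz": 0,"dx": 0,"dy": 0,"dz": 0,"gripper": -0.4},{"rx": 0,"ry": 0,"rz": 0,"dx": 0,"dy": 0,"dz": 0,"gripper": -0.4},{"rx": 0,"ry": 0,"rz": 0,"dx": 0,"dy": 0,"dz": 0,"gripper": -0.4},{"rx": 0,"ry": 0,"rz": 0,"dx": 0,"dy": 0,"dz": 0,"gripper": -0.4}]' --grip_force 25

```text
clock: 4.85
tcp_pos: [0.5434, 0.2552, 0.0323]
orientation: [1.865, -2.528, 0.001]
contact_force: [0.2, -1.0, 1.4]
grip_width: 0.0362
gripper_force: 25.1
```

```bash
python3 - <<'E'
from h import *
o=r.get_obs();print(o["joints"],o["tcp_pos"],R.from_rotvec(o["orientation"]).as_matrix().round(3))
E
```

```text
[-0.32061699  0.65657264 -0.29625147  1.86761601  0.29554646  0.66020265
  2.048328  ] [0.54336277 0.25518986 0.0323485 ] [[-0.295 -0.956  0.   ]
 [-0.956  0.295 -0.   ]
 [ 0.    -0.    -1.   ]]
```

Request:
step_arm --moves '[{"rx": 0,"ry": 0,"rz": 0,"dx": 0,"dy": 0,"dz": 0,"gripper": -0.5},{"rx": 0,"ry": 0,"rz": 0,"dx": 0,"dy": 0,"dz": -20,"gripper": -0.5},{"rx": 0,"ry": 0,"rz": 0,"dx": 0,"dy": 0,"dz": -40,"gripper": -0.5},{"rx": 0,"ry": 0,"rz": 0,"dx": 0,"dy": 0,"dz": -40,"gripper": -0.5},{"rx": 0,"ry": 0,"rz": 0,"dx": 0,"dy": 0,"dz": -40,"gripper": -0.5},{"rx": 0,"ry": 0,"rz": 0,"dx": 0,"dy": 0,"dz": -35,"gripper": -0.5},{"rx": 0,"ry": 0,"rz": 0,"dx": 25.2,"dy": -13.3,"dz": 0,"gripper": -0.5},{"rx": 0,"ry": 0,"rz": 0,"dx": 25.2,"dy": -13.3,"dz": 0,"gripper": -0.5},{"rx": 0,"ry": 0,"rz": 0,"dx": 25.2,"dy": -13.3,"dz": 0,"gripper": -0.5},{"rx": 0,"ry": 0,"rz": 0,"dx": 25.2,"dy": -13.3,"dz": 0,"gripper": -0.5},{"rx": 0,"ry": 0,"rz": 0,"dx": 25.2,"dy": -13.3,"dz": 0,"gripper": -0.5},{"rx": 0,"ry": 0,"rz": 0,"dx": 25.2,"dy": -13.3,"dz": 0,"gripper": -0.5},{"rx": 0,"ry": 0,"rz": 0,"dx": 25.2,"dy": -13.3,"dz": 0,"gripper": -0.5},{"rx": 0,"ry": 0,"rz": 0,"dx": 25.2,"dy": -13.3,"dz": 0,"gripper": -0.5},{"rx": 0,"ry": 0,"rz": 0,"dx": 0,"dy": 0,"dz": 0,"gripper": -0.5},{"rx": 0,"ry": 0,"rz": 0,"dx": 0,"dy": 0,"dz": 0,"gripper": -0.5}]' --grip_force 60

```text
clock: 6.85
tcp_pos: [0.5853, 0.0326, 0.2078]
orientation: [-1.867, 2.526, 0.001]
contact_force: [0.1, 1.0, -1.7]
grip_width: 0.0356
gripper_force: 60.2
```

```bash
python3 - <<'E'
from h import *
s=r.grab_frame("side");t=r.grab_frame("top");cv2.imwrite("pics/s1.png",s);cv2.imwrite("pics/t1.png",t)
o=r.get_obs();p=np.array(o["tcp_pos"]);print(p,proj("side",[p,p-[0,0,.0323]]),proj("top",p))
cv2.imwrite("pics/z2.png",np.hstack([cv2.resize(s[178:238,307:357],(500,600),interpolation=2),cv2.resize(t[180:240,280:310],(300,600),interpolation=2)]))
E
```

```text
[0.58530178 0.03312201 0.20763398] [[332.11894227 197.02613533]
 [331.93838629 205.15245399]] [[300.28904558 209.10339556]]
```

View pics/z2.png

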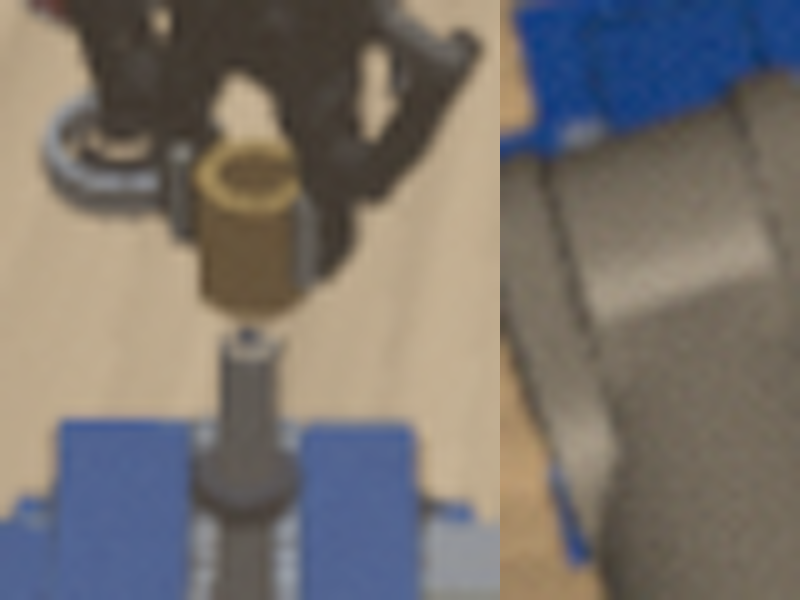

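The side zoom shows the sleeve hanging upright just above the pin. The rim centre is at about (331.5,195.1), the pin end at about (331.4,212.0), and the two axes are within half a pixel. I'll refine these numerically.

```bash
python3 - <<'E'
from h import *
s=cv2.imread("pics/s1.png");t=cv2.imread("pics/t0.png") if 0 else cv2.imread("pics/top0.png")
S=cv2.resize(s[178:238,307:357],None,fx=10,fy=10,interpolation=2)
h=cv2.cvtColor(S,cv2.COLOR_BGR2HSV)
def rows(m,ys,x0=180,x1=330):
    for y in ys:
        w=np.where(m[y,x0:x1])[0]+x0; print(y,w.min() if len(w) else 0,w.max() if len(w) else 0,(w.min()+w.max())/2 if len(w) else 0)
m=(h[:,:,1]>95)&(h[:,:,0]>10)&(h[:,:,0]<32); print("sleeve");rows(m,range(150,310,15))
ring=((h[:,:,2]>125)&m).astype(np.uint8); ring[230:]=0
c=max(cv2.findContours(ring,0,1)[0],key=cv2.contourArea);print(cv2.fitEllipse(c),cv2.boundingRect(c))
g=cv2.cvtColor(S,cv2.COLOR_BGR2GRAY).astype(int); print("pin",g[380,200:300:4],g[345,200:300:4])
rows(g<130,range(370,450,20),205,290); print(g[320:370:4,249])
T=cv2.resize(t[193:229,279:329],None,fx=8,fy=8,interpolation=2);k=(T.max(2)<95).astype(np.uint8)
k[:,:120]=0;k[:,260:]=0;k[:70]=0;k[200:]=0
c=max(cv2.findContours(k,0,1)[0],key=cv2.contourArea);e=cv2.fitEllipse(c);print("collar",e,cv2.minAreaRect(c),onz("top",278.5+e[0][0]/8,192.5+e[0][1]/8,.099))
E
```

```text
sleeve
150 206 292 249.0
165 194 291 242.5
180 192 297 244.5
195 196 294 245.0
210 197 287 242.0
225 197 285 241.0
240 200 286 243.0
255 203 285 244.0
270 203 285 244.0
285 203 286 244.5
300 213 294 253.5
((249.49339294433594, 176.63352966308594), (67.90164947509766, 96.3487777709961), 91.31375122070312) (197, 140, 100, 73)
pin [179 176 173 167 145 116  91  82  88  91  91  90  90  91  91  88  89  94
 102 118 133 148 159 161 165] [180 179 176 171 157 140 126 122 127 126 120 114 114 116 121 127 132 134
 132 132 133 137 147 158 166]
370 219 278 248.5
390 219 278 248.5
410 218 279 248.5
430 211 287 249.0
[117 118 108  93  89  97 111 123 131 130 117 102  94]
collar ((188.72560119628906, 137.2372589111328), (75.20285034179688, 81.35420989990234), 152.8729705810547) ((188.1871795654297, 136.08685302734375), (77.36661529541016, 79.70731353759766), 19.179006576538086) [0.58551071 0.02982849 0.099     ]
```

```bash
python3 - <<'E'
from h import *
p=np.array([.5853,.0331,.2203]);m=proj("side",p)[0];b=np.array([331.45,195.16])-m;print(m,b)
for v in(210.8,211.1,211.5): print(onz("side",331.35-b[0],v-b[1],.152))
E
```

```text
[332.19310022 193.76673225] [-0.74310022  1.39326775]
[0.58584188 0.02611155 0.152     ]
[0.58555505 0.02751203 0.152     ]
[0.58517329 0.02937598 0.152     ]
```

Request:
step_arm --moves '[{"rx": 0,"ry": 0,"rz": 0,"dx": 3.3,"dy": -1.3,"dz": 0,"gripper": -0.5},{"rx": 0,"ry": 0,"rz": 0,"dx": 0,"dy": 0,"dz": 10,"gripper": -0.5},{"rx": 0,"ry": 0,"rz": 0,"dx": 0,"dy": 0,"dz": 10,"gripper": -0.5},{"rx": 0,"ry": 0,"rz": 0,"dx": 0,"dy": 0,"dz": 2,"gripper": -0.5},{"rx": 0,"ry": 0,"rz": 0,"dx": 0,"dy": 0,"dz": 1.5,"gripper": -0.5},{"rx": 0,"ry": 0,"rz": 0,"dx": 0,"dy": 0,"dz": 1.5,"gripper": -0.5},{"rx": 0,"ry": 0,"rz": 0,"dx": 0,"dy": 0,"dz": 0,"gripper": -0.5},{"rx": 0,"ry": 0,"rz": 0,"dx": 0,"dy": 0,"dz": 0,"gripper": -0.5}]' --grip_force 60

```text
clock: 7.95
tcp_pos: [0.586, 0.0279, 0.1825]
orientation: [-1.866, 2.527, -0.0]
contact_force: [-0.9, 0.3, -3.0]
grip_width: 0.0356
gripper_force: 60.2
```

Request:
step_arm --moves '[{"rx": 0,"ry": 0,"rz": 0,"dx": 0,"dy": 0,"dz": 1.5,"gripper": -0.5},{"rx": 0,"ry": 0,"rz": 0,"dx": 0,"dy": 0,"dz": 1.5,"gripper": -0.5},{"rx": 0,"ry": 0,"rz": 0,"dx": 0,"dy": 0,"dz": 0,"gripper": -0.5}]'

```text
clock: 8.32
tcp_pos: [0.586, 0.0285, 0.1793]
orientation: [-1.866, 2.526, 0.001]
contact_force: [0.6, 2.5, -2.3]
grip_width: 0.0355
gripper_force: 60.3
```

```bash
python3 - <<'E'
from h import *
o=r.get_obs();print(o["tcp_pos"],o["contact_force"],o["moment"])
s=r.grab_frame("side");cv2.imwrite("pics/s2.png",s);cv2.imwrite("pics/z3.png",cv2.resize(s[178:238,307:357],(500,600),interpolation=2))
o=r.get_obs();print(o["tcp_pos"],o["contact_force"],o["moment"])
E
```

```text
[0.58600764 0.02849345 0.17927549] [ 0.6034104   2.47801314 -2.28960767] [ 0.53210703 -0.1753993   0.00766099]
[0.58599925 0.0284872  0.17930221] [ 0.53396528  3.61165184 -1.81828314] [ 0.6007959  -0.17525954 -0.04093503]
```

Request:
step_arm --moves '[{"rx": 0,"ry": 0,"rz": 0,"dx": -1.2,"dy": 0.4,"dz": 0,"gripper": -0.5},{"rx": 0,"ry": 0,"rz": 0,"dx": 0,"dy": 0,"dz": 3,"gripper": -0.5},{"rx": 0,"ry": 0,"rz": 0,"dx": 0,"dy": 0,"dz": 3,"gripper": -0.5},{"rx": 0,"ry": 0,"rz": 0,"dx": 0,"dy": 0,"dz": 0,"gripper": -0.5}]'

```text
clock: 8.88
tcp_pos: [0.5857, 0.0289, 0.1729]
orientation: [1.865, -2.527, -0.0]
contact_force: [1.1, 0.3, -2.9]
grip_width: 0.0351
gripper_force: 60.2
```

Request:
step_arm --moves '[{"rx": 0,"ry": 0,"rz": 0,"dx": 0,"dy": 0,"dz": 5,"gripper": -0.5},{"rx": 0,"ry": 0,"rz": 0,"dx": 0,"dy": 0,"dz": 5,"gripper": -0.5},{"rx": 0,"ry": 0,"rz": 0,"dx": 0,"dy": 0,"dz": 5,"gripper": -0.5},{"rx": 0,"ry": 0,"rz": 0,"dx": 0,"dy": 0,"dz": 5,"gripper": -0.5},{"rx": 0,"ry": 0,"rz": 0,"dx": 0,"dy": 0,"dz": 5,"gripper": -0.5},{"rx": 0,"ry": 0,"rz": 0,"dx": 0,"dy": 0,"dz": 5,"gripper": -0.5},{"rx": 0,"ry": 0,"rz": 0,"dx": 0,"dy": 0,"dz": 5,"gripper": -0.5},{"rx": 0,"ry": 0,"rz": 0,"dx": 0,"dy": 0,"dz": 3,"gripper": -0.5},{"rx": 0,"ry": 0,"rz": 0,"dx": 0,"dy": 0,"dz": 0,"gripper": -0.5}]'

```text
clock: 10.0
tcp_pos: [0.5857, 0.0292, 0.135]
orientation: [1.866, -2.527, -0.0]
contact_force: [0.1, -0.3, -2.0]
grip_width: 0.0352
gripper_force: 60.2
```

Request:
step_arm --moves '[{"rx": 0,"ry": 0,"rz": 0,"dx": 0,"dy": 0,"dz": 3,"gripper": -0.5},{"rx": 0,"ry": 0,"rz": 0,"dx": 0,"dy": 0,"dz": 2,"gripper": -0.5},{"rx": 0,"ry": 0,"rz": 0,"dx": 0,"dy": 0,"dz": 0.5,"gripper": -0.5},{"rx": 0,"ry": 0,"rz": 0,"dx": 0,"dy": 0,"dz": 0,"gripper": -0.5}]'

```text
clock: 10.5
tcp_pos: [0.5858, 0.0292, 0.1298]
orientation: [-1.866, 2.527, 0.0]
contact_force: [0.2, 0.6, -2.4]
grip_width: 0.0352
gripper_force: 60.2
```

Request:
step_arm --moves '[{"rx": 0,"ry": 0,"rz": 0,"dx": 0,"dy": 0,"dz": 0,"gripper": 0.7},{"rx": 0,"ry": 0,"rz": 0,"dx": 0,"dy": 0,"dz": 0,"gripper": 0.7},{"rx": 0,"ry": 0,"rz": 0,"dx": 0,"dy": 0,"dz": 0,"gripper": 0.7},{"rx": 0,"ry": 0,"rz": 0,"dx": 0,"dy": 0,"dz": 0,"gripper": 0.7},{"rx": 0,"ry": 0,"rz": 0,"dx": 0,"dy": 0,"dz": -20,"gripper": 0.7},{"rx": 0,"ry": 0,"rz": 0,"dx": 0,"dy": 0,"dz": -40,"gripper": 0.7},{"rx": 0,"ry": 0,"rz": 0,"dx": 0,"dy": 0,"dz": -50,"gripper": 0.7}]'

```text
clock: 11.38
tcp_pos: [0.5851, 0.029, 0.2401]
orientation: [1.865, -2.526, -0.002]
contact_force: [-0.4, -0.8, 0.4]
grip_width: 0.0725
gripper_force: 0.0
```

```bash
python3 - <<'E'
from h import *
s=r.grab_frame("side");cv2.imwrite("pics/s3.png",s);cv2.imwrite("pics/z3.png",cv2.resize(s[168:238,297:367],(500,500),interpolation=2))
o=r.get_obs();print(o["tcp_pos"],o["joints"],R.from_rotvec(o["orientation"]).as_matrix().round(3))
E
```

```text
[0.58880958 0.02977588 0.24800917] [ 0.09159565  0.35754537 -0.31469152  1.76124478  0.12744546  1.03322882
  2.57384523] [[-0.294 -0.956  0.009]
 [-0.956  0.294  0.001]
 [-0.004 -0.009 -1.   ]]
```

View pics/z3.png

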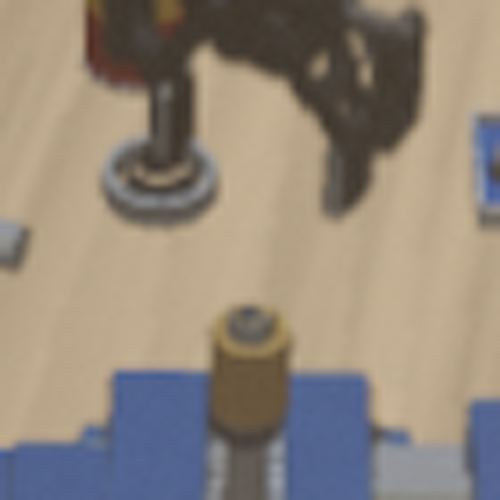

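The side zoom shows the sleeve seated on the collar with the pin end standing out of it. I'm moving on to the tray.

Request:
step_arm --moves '[{"rx": 0,"ry": 0,"rz": 0,"dx": 43,"dy": 4.5,"dz": 0,"gripper": 0.7},{"rx": 0,"ry": 0,"rz": 0,"dx": 43,"dy": 4.5,"dz": 0,"gripper": 0.7},{"rx": 0,"ry": 0,"rz": 0,"dx": 43,"dy": 4.5,"dz": 0,"gripper": 0.7},{"rx": 0,"ry": 0,"rz": 0,"dx": 43,"dy": 4.5,"dz": 15,"gripper": 0.7},{"rx": 0,"ry": 0,"rz": 0,"dx": 43,"dy": 4.5,"dz": 15,"gripper": 0.7},{"rx": 0,"ry": 0,"rz": 0,"dx": 43,"dy": 4.5,"dz": 15,"gripper": 0.7},{"rx": 0,"ry": 0,"rz": 0,"dx": 43,"dy": 4.5,"dz": 15,"gripper": 0.7},{"rx": 0,"ry": 0,"rz": 0,"dx": 43,"dy": 4.5,"dz": 15,"gripper": 0.7},{"rx": 0,"ry": 0,"rz": 10,"dx": 0,"dy": 0,"dz": 0,"gripper": 0.7},{"rx": 0,"ry": 0,"rz": 10,"dx": 0,"dy": 0,"dz": 0,"gripper": 0.7},{"rx": 0,"ry": 0,"rz": 10,"dx": 0,"dy": 0,"dz": 0,"gripper": 0.7},{"rx": 0,"ry": 0,"rz": 10,"dx": 0,"dy": 0,"dz": 0,"gripper": 0.7},{"rx": 0,"ry": 0,"rz": 10,"dx": 0,"dy": 0,"dz": 0,"gripper": 0.7},{"rx": 0,"ry": 0,"rz": 10,"dx": 0,"dy": 0,"dz": 0,"gripper": 0.7},{"rx": 0,"ry": 0,"rz": 0,"dx": 0,"dy": 0,"dz": 0,"gripper": 0.7},{"rx": 0,"ry": 0,"rz": 0,"dx": 0,"dy": 0,"dz": 0,"gripper": 0.7}]'

```text
clock: 13.42
tcp_pos: [0.4526, -0.2835, 0.1665]
orientation: [0.358, -3.12, 0.0]
contact_force: [0.2, -0.2, -0.4]
grip_width: 0.0722
gripper_force: 0.0
```

```bash
python3 - <<'E'
from h import *
s=r.grab_frame("side");cv2.imwrite("pics/s4.png",s);cv2.imwrite("pics/z4.png",cv2.resize(s[140:215,340:420],(640,600),interpolation=2))
o=r.get_obs();M=R.from_rotvec(o["orientation"]).as_matrix();print(o["tcp_pos"],o["joints"],M.round(3))
d=M.T@(np.array([.450,-.2885,.067])-o["tcp_pos"]);print(d*1000)
E
```

```text
[ 0.45251056 -0.2834813   0.16652563] [ 0.84460101  0.3963972  -0.49542993  1.94739839  0.24622905  0.85779151
  2.01733818] [[-0.974 -0.226 -0.001]
 [-0.226  0.974 -0.   ]
 [ 0.001  0.    -1.   ]]
[ 3.43166246 -4.32430309 99.53072902]
```

View pics/z4.png

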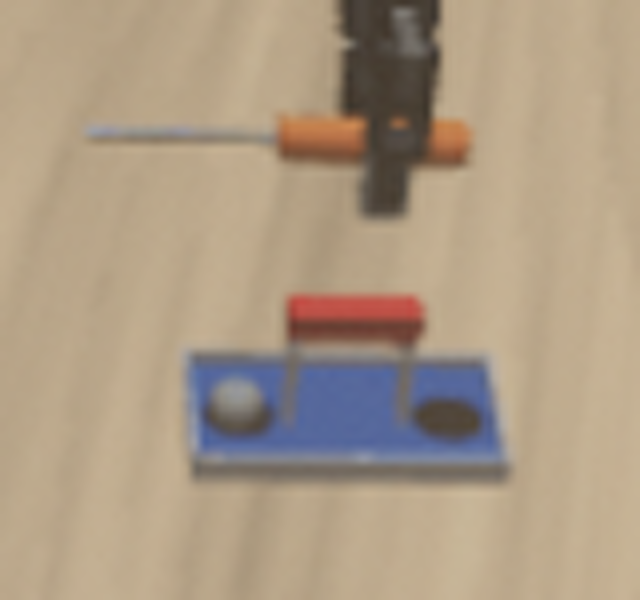

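The side zoom shows the gripper over the tray with its fingers straddling the grip (centre about (384,178)), and the ball at rest in the +x pocket. I'm going down.

Request:
step_arm --moves '[{"rx": 0,"ry": 0,"rz": 0,"dx": 2.8,"dy": -4.3,"dz": 10,"gripper": 0.7},{"rx": 0,"ry": 0,"rz": 0,"dx": 0,"dy": 0,"dz": 30,"gripper": 0.7},{"rx": 0,"ry": 0,"rz": 0,"dx": 0,"dy": 0,"dz": 30,"gripper": 0.7},{"rx": 0,"ry": 0,"rz": 0,"dx": 0,"dy": 0,"dz": 20,"gripper": 0.7},{"rx": 0,"ry": 0,"rz": 0,"dx": 0,"dy": 0,"dz": 9,"gripper": 0.5},{"rx": 0,"ry": 0,"rz": 0,"dx": 0,"dy": 0,"dz": 0,"gripper": 0.2},{"rx": 0,"ry": 0,"rz": 0,"dx": 0,"dy": 0,"dz": 0,"gripper": 0},{"rx": 0,"ry": 0,"rz": 0,"dx": 0,"dy": 0,"dz": 0,"gripper": -0.2},{"rx": 0,"ry": 0,"rz": 0,"dx": 0,"dy": 0,"dz": 0,"gripper": -0.35},{"rx": 0,"ry": 0,"rz": 0,"dx": 0,"dy": 0,"dz": 0,"gripper": -0.5},{"rx": 0,"ry": 0,"rz": 0,"dx": 0,"dy": 0,"dz": 0,"gripper": -0.65},{"rx": 0,"ry": 0,"rz": 0,"dx": 0,"dy": 0,"dz": 0,"gripper": -0.8},{"rx": 0,"ry": 0,"rz": 0,"dx": 0,"dy": 0,"dz": 0,"gripper": -0.8}]' --grip_force 25

```text
clock: 15.1
tcp_pos: [0.4505, -0.2877, 0.0676]
orientation: [0.353, -3.12, -0.001]
contact_force: [-2.2, 4.6, 5.2]
grip_width: 0.0177
gripper_force: 28.2
```

Request:
step_arm --moves '[{"rx": 0,"ry": 0,"rz": 0,"dx": 0,"dy": 0,"dz": 0,"gripper": -0.9},{"rx": 0,"ry": 0,"rz": 0,"dx": 0,"dy": 0,"dz": 0,"gripper": -0.9},{"rx": 0,"ry": 0,"rz": 0,"dx": 0,"dy": 0,"dz": -2,"gripper": -0.9},{"rx": 0,"ry": 0,"rz": 0,"dx": 0,"dy": 0,"dz": -6,"gripper": -0.9},{"rx": 0,"ry": 0,"rz": 0,"dx": 0,"dy": 0,"dz": -11,"gripper": -0.9},{"rx": 0,"ry": 0,"rz": 0,"dx": 0,"dy": 0,"dz": -16,"gripper": -0.9},{"rx": 0,"ry": 0,"rz": 0,"dx": 0,"dy": 0,"dz": -20,"gripper": -0.9},{"rx": 0,"ry": 0,"rz": 0,"dx": 0,"dy": 0,"dz": -20,"gripper": -0.9},{"rx": 0,"ry": 0,"rz": 0,"dx": 0,"dy": 0,"dz": -20,"gripper": -0.9},{"rx": 0,"ry": 0,"rz": 0,"dx": 0,"dy": 0,"dz": -20,"gripper": -0.9},{"rx": 0,"ry": 0,"rz": 0,"dx": 0,"dy": 0,"dz": -20,"gripper": -0.9},{"rx": 0,"ry": 0,"rz": 0,"dx": 0,"dy": 0,"dz": -20,"gripper": -0.9},{"rx": 0,"ry": 0,"rz": 0,"dx": 0,"dy": 0,"dz": -16,"gripper": -0.9},{"rx": 0,"ry": 0,"rz": 0,"dx": 0,"dy": 0,"dz": -12,"gripper": -0.9},{"rx": 0,"ry": 0,"rz": 0,"dx": 0,"dy": 0,"dz": -8,"gripper": -0.9},{"rx": 0,"ry": 0,"rz": 0,"dx": 0,"dy": 0,"dz": -6,"gripper": -0.9},{"rx": 0,"ry": 0,"rz": 0,"dx": 0,"dy": 0,"dz": -3,"gripper": -0.9},{"rx": 0,"ry": 0,"rz": 0,"dx": 0,"dy": 0,"dz": -2,"gripper": -0.9}]' --grip_force 60

```text
clock: 17.35
tcp_pos: [0.4507, -0.2882, 0.2694]
orientation: [0.352, -3.12, -0.0]
contact_force: [0.4, 0.2, -4.7]
grip_width: 0.017
gripper_force: 58.9
```

```bash
python3 - <<'E'
from h import *
s=r.grab_frame("side");cv2.imwrite("pics/s5.png",s);cv2.imwrite("pics/z5.png",cv2.resize(s[90:190,330:430],(600,600),interpolation=2))
o=r.get_obs();M=R.from_rotvec(o["orientation"]).as_matrix();print(o["tcp_pos"],o["contact_force"],M.round(3))
d=M.T@(np.array([.5533,-.0523,.2696])-o["tcp_pos"]);print(d*1000)
E
```

```text
[ 0.4508694  -0.28825945  0.26958846] [ 0.33652444 -0.19865095 -4.11229176] [[-0.975 -0.223 -0.002]
 [-0.223  0.975 -0.   ]
 [ 0.002  0.    -1.   ]]
[-152.46940019  207.17605546   -0.23767623]
```

View pics/z5.png

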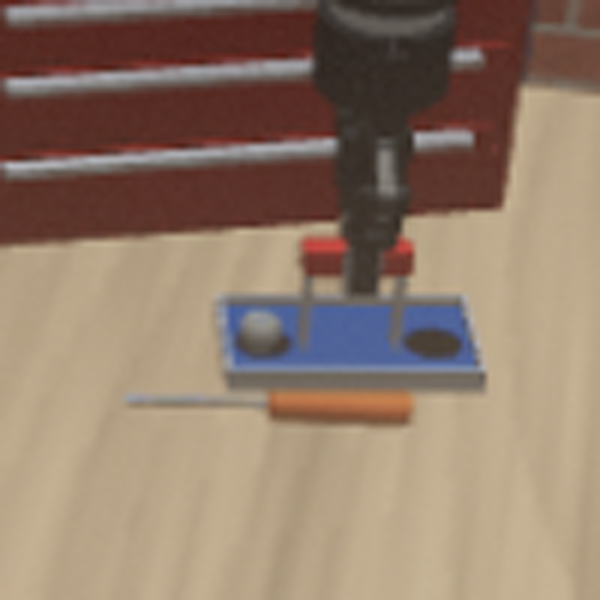

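The zoom shows the tray lifted level, with the ball still in its pocket at about (373,145) in the side view. I'm bringing it across gently.

Request:
step_arm --moves '[{"rx": 0,"ry": 0,"rz": 0,"dx": -2.5,"dy": 3.5,"dz": 0,"gripper": -0.9},{"rx": 0,"ry": 0,"rz": 0,"dx": -5,"dy": 7,"dz": 0,"gripper": -0.9},{"rx": 0,"ry": 0,"rz": 0,"dx": -7.6,"dy": 10.3,"dz": 0,"gripper": -0.9},{"rx": 0,"ry": 0,"rz": 0,"dx": -10.2,"dy": 13.8,"dz": 0,"gripper": -0.9},{"rx": 0,"ry": 0,"rz": 0,"dx": -12.7,"dy": 17.2,"dz": 0,"gripper": -0.9},{"rx": 0,"ry": 0,"rz": 0,"dx": -15.3,"dy": 20.7,"dz": 0,"gripper": -0.9},{"rx": 0,"ry": 0,"rz": 0,"dx": -15.3,"dy": 20.7,"dz": 0,"gripper": -0.9},{"rx": 0,"ry": 0,"rz": 0,"dx": -15.3,"dy": 20.7,"dz": 0,"gripper": -0.9},{"rx": 0,"ry": 0,"rz": 0,"dx": -15.3,"dy": 20.7,"dz": 0,"gripper": -0.9},{"rx": 0,"ry": 0,"rz": 0,"dx": -15.3,"dy": 20.7,"dz": 0,"gripper": -0.9},{"rx": 0,"ry": 0,"rz": 0,"dx": -12.7,"dy": 17.2,"dz": 0,"gripper": -0.9},{"rx": 0,"ry": 0,"rz": 0,"dx": -10.2,"dy": 13.8,"dz": 0,"gripper": -0.9},{"rx": 0,"ry": 0,"rz": 0,"dx": -7.6,"dy": 10.3,"dz": 0,"gripper": -0.9},{"rx": 0,"ry": 0,"rz": 0,"dx": -5,"dy": 7,"dz": 0,"gripper": -0.9},{"rx": 0,"ry": 0,"rz": 0,"dx": -2.5,"dy": 3.5,"dz": 0,"gripper": -0.9},{"rx": 0,"ry": 0,"rz": 0,"dx": 0,"dy": 0,"dz": 0,"gripper": -0.9},{"rx": 0,"ry": 0,"rz": 0,"dx": 0,"dy": 0,"dz": 0,"gripper": -0.9},{"rx": 0,"ry": 0,"rz": 0,"dx": 0,"dy": 0,"dz": 0,"gripper": -0.9},{"rx": 0,"ry": 0,"rz": 0,"dx": 0,"dy": 0,"dz": 0,"gripper": -0.9},{"rx": 0,"ry": 0,"rz": 0,"dx": 0,"dy": 0,"dz": 0,"gripper": -0.9}]'

```text
clock: 19.9
tcp_pos: [0.5534, -0.0525, 0.2694]
orientation: [0.352, -3.12, 0.0]
contact_force: [0.4, 0.1, -3.7]
grip_width: 0.0169
gripper_force: 58.8
```

```bash
python3 - <<'E'
from h import *
s=r.grab_frame("side");cv2.imwrite("pics/s6.png",s);cv2.imwrite("pics/z6.png",cv2.resize(s[130:260,280:410],(600,600),interpolation=2))
o=r.get_obs();M=R.from_rotvec(o["orientation"]).as_matrix();print(o["clock"],o["tcp_pos"],o["contact_force"],o["gripper_force"],np.abs(o["qvel"]).max(),M.round(3))
p=np.array(o["tcp_pos"]);b=p-.05*M[:,0];print("ball-pin",(b-[.5858,.029,0])[:2],"pin in tray",(M.T@(np.array([.5858,.029,.152])-p))*1000)
E
```

```text
19.95 [ 0.55336354 -0.05249738  0.26934714] [ 0.59639124  0.25108816 -4.10038139] 58.801483511924744 0.003416410950262901 [[-0.975 -0.223 -0.001]
 [-0.223  0.975 -0.   ]
 [ 0.001 -0.    -1.   ]]
ball-pin [ 0.01630594 -0.07035409] pin in tray [-49.95768583  72.23566895 117.26268209]
```

View pics/z6.png

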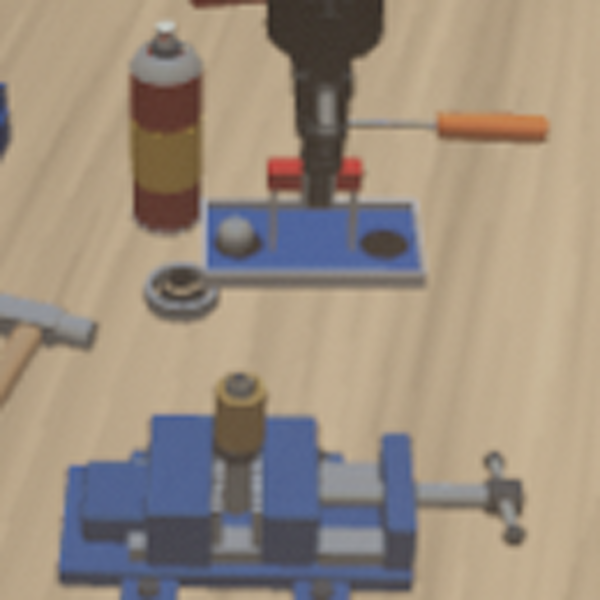

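The zoom shows the sleeve seated on the pin, and the tray level and still beside it with the ball in its pocket, about (331,181) in the side view. The underside is about 50 mm above the pin end and the ball is 72 mm from the pin sideways, so I'm handing in.

```bash
python3 -c "
from bench import r
print(r.hand_in())"
```

```text
the job is handed in; nothing more can be done
None
```

The job is handed in: the sleeve rests on the pin's shoulder, released, and the arm is holding the tray level and still beside the pin, underside about 5 cm above the pin end, with the ball in its pocket about 7 cm from the pin sideways.

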